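# Change over the trays under the chopping board

### The arm

A 6-joint arm with a two-finger parallel gripper is mounted at the origin on the work surface. World frame = base frame: x ahead of the robot, y to its left, z up, the work surface at z = 0. Lengths are in m, angles in rad, forces in N, time in s.
With the tool pointing down it reaches from about 0.35 to 0.8 m from the base axis. Payload 7.3 kg.
Tool frame: the origin (TCP) lies between the finger pads; the fingertips stand bot.finger_overhang ahead of it and the grasp point (between the pads) lies 5 mm behind it (bot.finger_overhang is the distance from the TCP to the fingertips, in m); z points along the fingers, y is the line along which they close (so a half turn about z gives the same grasp; the last joint's range is limited). The gripper opens to 85 mm and grips with 20 to 120 N. Pads are 22 mm wide; open, the fingers measure 114 mm over their backs; the gripper's body (76 mm by 85 mm) begins 54 mm behind the grasp point. The pads swing forward as they close: fully open they stand 13 mm farther back than shut.
Start: joints at [-1.322, 0.342, 1.524, -0, 1.275, -0.146], TCP at [0.202, -0.485, 0.245] pointing down, gripper open.
Joint ranges: [-2.53, 2.53], [-0.77, 2.02], [0.04, 2.7], [-1, 4.14], [0.28, 2.66], [-3.11, 3.11]. Speed limits (rad/s): [2.57, 2.57, 3.14, 3.14, 3.14, 3.14].

### API

Orientations are given as [roll, pitch, yaw] about the fixed x, y, z axes, in that order (R = Rz(yaw) Ry(pitch) Rx(roll)).
In Python, from workcell import bot gives the robot as it stands. The module is installed in compiled form; this text tells all that it offers.
- The arm moves only by the tool play_rows, never from a script. Its argument "commands" is a list of rows, each a list of 2 entries, a list of its own where there are three numbers: the shift along the tool's x, y, z in m, then the turn about the tool's z in rad. In form: [[[tx, ty, tz], turn], ...]. A call has 1 to 20 rows; each row shifts and turns the commanded pose from where the row before left it, along the tool's axes as they then stand; what a row does not reach is not made up. A row lasts 1/12 s, in which the tool goes at most 41.7 mm and 7.16 degrees, less where a joint would pass 70% of its speed; a pose out of reach is approached as far as the arm can. A call is refused whole if a number of a shift passes 0.0417 or a number of a turn 0.125, either way. A call with a gripper value outside its range is refused whole. "hand" is the closure in counts, from 0 (fully open) to 255 (shut), set as the call begins (left out, the last holds). The fingers move at their own pace and stop on an object; "newtons" is the grip in N (left out, the last holds). Time passes only in rows, so rows that do not move let the fingers close. It gives the time, the measured TCP pose, the force, the opening and the grip force at its end, in the units of the state.
- bot.read_state(): the state, without advancing time (a new reading comes with each control period).
- bot.capture(name): name is "side" or "top" or "wrist"; returns the picture (420x560x3 uint8, red, green, blue); there is no depth.
- bot.get_calibration(name): a dict with "intrinsics" (3x3 intrinsics, pixels), "k1" (the pictures are not rectified: a ray, as slopes to the right and down, at radius r is drawn at 1 + k1 r^2 times it, then the intrinsics apply), "rvec" (rotation vector, rad) and "tvec" (3), from world to camera coordinates, as OpenCV has them. Camera axes: x right, y down, z forward; pixel columns grow to the right and rows downward; lengths in m; the calibration is good to about 2 mm. A picture is of the moment at which its call begins: read the wrist's pose just before it. get_calibration takes no time and is no camera call; for the wrist camera it gives the pose at the moment of the call.
- bot.sign_off(): hands the job in; it is judged then, once.
The state is a dict: "t": time; "joints": joint angles; "joint_velocities": joint speeds; "effort": joint torques, N m; "tool_pos": TCP position; "orientation": TCP orientation; "contact_force": force on the tool from outside, world axes, zero at the start; "torque": the same for the moment, N m; "finger_gap": finger opening in m; "finger_force": force on a finger pad.
Only numpy, scipy, OpenCV 4.12 (cv2) and the standard library are available. Lean on these libraries where they do the work, as an engineer would, in place of code of your own. Each camera call takes 0.05 s, during which the arm holds its last target. There are 200 camera calls.

### The job

The red pepper is sliced and its tray is full: push that white tray (the one holding the red slices) fully home under the chopping board, and push the empty green tray out as far as it goes, so the next pepper can be swept into it. Slide both gently with the closed fingertips only, without pinching or lifting anything, without shoving the board along the counter, and leave the peppers on the board, the bowl and the pepper mill as they are.

Things in the scene. Friction and masses are not known exactly. Their poses are not given: they have to be found in the camera images.
- board: Bamboo chopping board on a frame with rubber feet, loose on the counter: 260 (own x) x 420 mm (own y), top at 76 mm, slab 20 mm thick. Origin: centre of the underside. x points from the trays' front to the closed back, y to the full tray's side. Slab's front edge at x = -130 mm; the trays slide out along -x, towards the robot. About 3.8 kg in all; its feet hold up to about 30 N.
- full_tray (a joint): How far the full tray is out, m: 0 fully home, 0.130 at its stop. Stays where left; takes 1.5 to 2.5 N. White tub with sliced red pepper; bamboo front panel 184 mm wide, 12 mm thick, 7 to 54 mm above the counter (only to 42 mm in the middle 70 mm: a finger scoop). When home the panel stands 4 mm proud of the slab's edge.
- full_tray_front (a point): Centre of the outer face of the full tray's front panel, 28 mm above the counter; moves with the tray. Its x axis points into the board (the way that shuts the tray).
- empty_tray (a joint): How far the empty tray is out, m: 0 fully home, 0.130 at its stop. Same make as the full tray, slides as easily; tub green and empty, floor top 11 mm above the counter, 164 mm wide inside. Starts partly out: a gap of 57 to 72 mm (this value less 8 mm) lies open between the inner face of its front panel and the slab's edge.
- empty_tray_inside (a point): Centre of the inner face of the empty tray's front panel, 28 mm above the counter; moves with the tray. Its x axis points into the board; pushing the panel along -x opens the tray.
- red_pepper: Whole red bell pepper standing on the board, its middle at least 120 mm behind the slab's front edge, about 70 mm across and 94 mm tall; origin at the centre of its underside. Leave it alone.
- yellow_pepper: Whole yellow bell pepper standing on the board, its middle at least 120 mm behind the slab's front edge, about 70 mm across and 94 mm tall; origin at the centre of its underside. Leave it alone.
- bowl: White bowl of tomatoes on the counter to the right of the board, 200 mm across, 95 mm tall; origin at the centre of its underside. Leave it alone.
- pepper_mill: Dark wooden pepper mill standing on the counter to the left of the board, 60 mm across, 168 mm tall; origin at the centre of its underside. Leave it alone.

How it is judged:
By the outcome, as a careful person would: the job done as asked, in the order asked, and still so for the second after the job is handed in, with the robot touching nothing.
It also fails if it takes over 43 s, if anything falls off the work surface, if the arm or the gripper's body presses on something with over 40 N, if the wrist force passes 120 N, or if a joint passes its speed limit or range.

## Working session

There is one attempt and no reset: what is moved stays moved. The work goes in short steps, Python scripts to look and compute and a tool call to move; the robot and the scene stay as the last step left them, time stands still between calls to the robot, and variables do not carry over. Pictures are saved under pics/ and viewed, at most 10 in all, crops included, and the job is handed in when it is done.

Besides the shell and the picture viewer there is one more tool, called after "Request:" by a JSON object that holds its "method" and its "body". play_rows: Moves the arm, as the interface text tells. Its arguments: {"type":"object","properties":{"commands":{"type":"array","items":{"type":"array"}},"hand":{"type":"number"},"newtons":{"type":"number"}},"required":["commands"]}

```bash
mkdir -p pics; cat > h.py <<'E'
import numpy as np,cv2
from workcell import bot
def ray(n,uv):
    c=bot.get_calibration(n);K=np.array(c["intrinsics"],float);k=float(np.ravel(c["k1"])[0])
    R=cv2.Rodrigues(np.array(c["rvec"],float))[0];t=np.array(c["tvec"],float).ravel()
    p=cv2.undistortPoints(np.array(uv,float).reshape(-1,1,2),K,np.array([k,0,0,0.])).reshape(-1,2)
    d=np.c_[p,np.ones(len(p))]@R
    return -R.T@t,d
def plane(n,uv,z):
    o,d=ray(n,uv);return o+d*((z-o[2])/d[:,2])[:,None]
def proj(n,P):
    c=bot.get_calibration(n);k=float(np.ravel(c["k1"])[0])
    return cv2.projectPoints(np.array(P,float).reshape(-1,3),np.array(c["rvec"],float),np.array(c["tvec"],float),np.array(c["intrinsics"],float),np.array([k,0,0,0.]))[0].reshape(-1,2)
E
python3 - <<'E'
from h import *
for n in("top","side"):
    im=bot.capture(n);cv2.imwrite(f"pics/{n}0.png",cv2.cvtColor(im,cv2.COLOR_RGB2BGR))
    print(n,ray(n,[[280,210]]))
s=bot.read_state();print(s,bot.finger_overhang)
E
```

```text
top (array([ 0.47515264, -0.03731551,  1.52789187]), array([[ 0.08633247,  0.00483169, -0.99627267]]))
side (array([ 0.56147114, -0.82619506,  0.86215459]), array([[ 0.07641002,  0.71923279, -0.69069038]]))
{'t': 0.1, 'joints': array([-1.32201397e+00,  3.42674417e-01,  1.52490678e+00, -3.96173751e-05,
        1.27544214e+00, -1.46005880e-01]), 'joint_velocities': array([-0.000383  , -0.00175644, -0.00221073, -0.00142663, -0.00150814,
       -0.00156987]), 'effort': array([ 3.05271773e-03, -4.34448302e+01, -2.46490484e+01,  3.27121370e-07,
        4.68231839e-03,  5.82934767e-08]), 'tool_pos': array([ 0.2018429 , -0.48427493,  0.2446895 ]), 'orientation': array([-3.14017168e+00, -1.70664421e-04,  3.94799676e-01]), 'contact_force': array([-0.19314263, -0.33856837,  0.16441499]), 'torque': array([-0.01465098,  0.00283613, -0.00768169]), 'finger_force': 0.0, 'finger_gap': 0.08509961891999385} 0.014
```

View pics/top0.png

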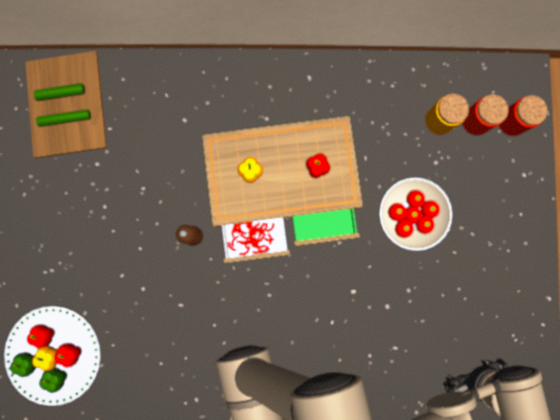

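View pics/side0.png

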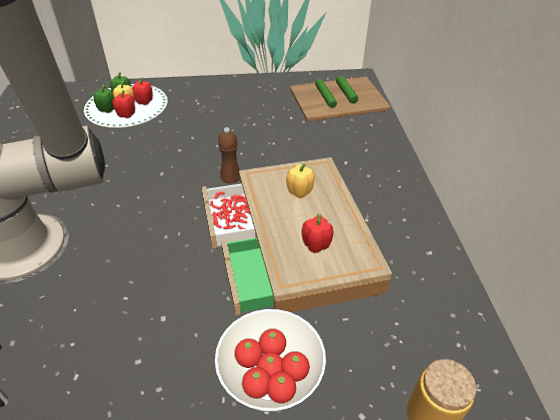

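The top view shows the board with corners near (204,135), (349,117), (361,207) and (212,224). The full tray's panel lies near (225,260)-(289,253) and the empty tray's near (296,243)-(358,236). The bowl is at (416,213) and the mill at (189,235). I'll measure these next.

```bash
cat > m.py <<'E'
from h import *
im=bot.capture("top");hsv=cv2.cvtColor(im,cv2.COLOR_RGB2HSV)
H,S,V=[hsv[...,i].astype(int) for i in range(3)]
roi=np.zeros(H.shape,bool);roi[100:275,170:372]=True
wood=((H>8)&(H<28)&(S>50)&(V>110)&roi).astype(np.uint8)
b=cv2.morphologyEx(cv2.morphologyEx(wood,cv2.MORPH_CLOSE,np.ones((5,5))),cv2.MORPH_OPEN,np.ones((25,25)))
c=max(cv2.findContours(b,0,2)[0],key=cv2.contourArea)
box=cv2.boxPoints(cv2.minAreaRect(cv2.convexHull(c)))
P=plane("top",box,.076)
print("corners",box.round(1).tolist(),P[:,:2].round(4).tolist())
print("sides",[round(float(np.linalg.norm(P[i]-P[i-1])),4) for i in range(4)])
ctr=P.mean(0)[:2]
e=[P[(i+1)%4]-P[i] for i in range(4)];l=max(e,key=np.linalg.norm)[:2];l=l*np.sign(l[1]);yh=l/np.linalg.norm(l);xh=np.array([yh[1],-yh[0]])
print("ctr",ctr,"yaw",np.arctan2(xh[1],xh[0]))
def loc(p):return np.c_[(p[:,:2]-ctr)@xh,(p[:,:2]-ctr)@yh]
def pts(m):
    v,u=np.nonzero(m);return np.c_[u,v]
g=(H>45)&(H<75)&(S>120)&roi
L=loc(plane("top",pts(g),.011));print("green x,y pct(z.011)",np.percentile(L,[1,50,99],axis=0).round(4).tolist())
# wood panel profile at z=.054
L=loc(plane("top",pts(wood>0),.054))
for nm,lo,hi in(("full",.04,.16),("empty",-.16,-.04)):
  for a in np.arange(lo,hi-.01,.02):
    s=(L[:,1]>a)&(L[:,1]<a+.02)&(L[:,0]<-.14);q=L[s,0]
    print(nm,round(a,2),len(q),np.percentile(q,[2,50,98]).round(4) if len(q) else "")
s=L[:,0]<-.16;y=L[s,1];print("panel y",[ (round(float(q.min()),4),round(float(q.max()),4)) for q in(y[y>0.002],y[y<-.0]) if len(q)])
x=im[95:285,165:375];cv2.imwrite("pics/crop1.png",cv2.cvtColor(cv2.resize(x,None,fx=3.1,fy=3.1,interpolation=cv2.INTER_CUBIC),cv2.COLOR_RGB2BGR))
np.savez("b.npz",ctr=ctr,xh=xh,yh=yh)
E
python3 m.py
```

```text
corners [[199.60000610351562, 133.60000610351562], [350.8999938964844, 114.0999984741211], [362.79998779296875, 206.6999969482422], [211.5, 226.3000030517578]] [[0.815, 0.1992], [0.8754, -0.2277], [0.6126, -0.2603], [0.5536, 0.1591]]
sides [0.2644, 0.4311, 0.2649, 0.4235]
ctr [ 0.71416635 -0.03243373] yaw 0.1406862785002752
green x,y pct(z.011) [[-0.1994, -0.1916], [-0.1639, -0.1039], [-0.1282, -0.0167]]
full 0.04 34 [-0.2382 -0.2321 -0.2257]
full 0.06 39 [-0.2389 -0.2312 -0.2242]
full 0.08 39 [-0.2391 -0.2311 -0.224 ]
full 0.1 37 [-0.239  -0.2314 -0.2237]
full 0.12 37 [-0.2382 -0.2313 -0.2245]
full 0.14 37 [-0.2388 -0.2315 -0.2238]
empty -0.16 30 [-0.2149 -0.2094 -0.2039]
empty -0.14 32 [-0.2172 -0.2106 -0.2046]
empty -0.12 31 [-0.216  -0.21   -0.2043]
empty -0.1 31 [-0.216  -0.2099 -0.2046]
empty -0.08 33 [-0.2171 -0.2105 -0.2045]
empty -0.06 32 [-0.2165 -0.2098 -0.2043]
panel y [(0.0053, 0.1949), (-0.1957, -0.0067)]
```

View pics/crop1.png

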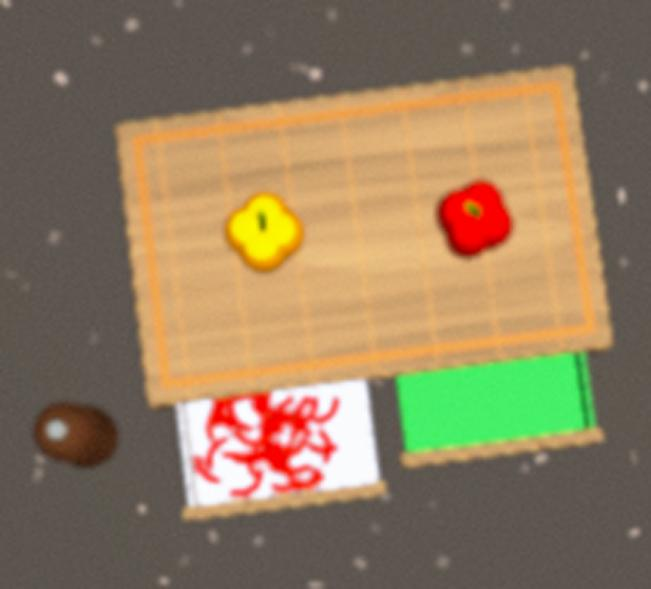

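The measurements fit the stated sizes: the slab comes out about 264 x 427 mm from edge bloom, and the panels about 190 mm wide. Yaw is 0.141, the full tray is about 0.10 m out and the empty one about 0.08 m. First move: close the fingers, align with the board and travel to a point in front of the full tray.

Request:
{"method": "play_rows", "body": {"commands": [[[0,0,0],0.085],[[0,0,0],0.085],[[0,0,0],0.085],[[0.018,-0.03,0],0],[[0.018,-0.03,0],0],[[0.018,-0.03,0],0],[[0.018,-0.03,0],0],[[0.018,-0.03,0],0],[[0.018,-0.03,0],0],[[0.018,-0.03,0],0],[[0.018,-0.03,0],0],[[0.018,-0.03,0],0],[[0.018,-0.03,0],0],[[0.018,-0.03,0],0],[[0.018,-0.03,0],0],[[0.018,-0.03,0],0],[[0.018,-0.03,0],0],[[0.018,-0.03,0],0],[[0.018,-0.03,0],0]], "hand": 255, "newtons": 20}}

```text
t: 1.73
tool_pos: [0.4204, 0.0327, 0.2453]
orientation: [3.141, -0.0, 0.14]
contact_force: [0.5, -0.3, 0.3]
finger_gap: 0.0001
finger_force: 0.0
```

```bash
cat > s.py <<'E'
from h import *
b=np.load("b.npz");s=bot.read_state();p=s["tool_pos"]
d=p[:2]-b["ctr"];f=s["contact_force"]
print("t",round(s["t"],2),"board xy",(d@b["xh"]).round(4),(d@b["yh"]).round(4),"z",p[2].round(4),"rpy",s["orientation"].round(3),"Fx",(f[:2]@b["xh"]).round(2),"f",f.round(2),"gap",round(s["finger_gap"],4))
E
python3 s.py
```

```text
t 1.73 board xy -0.2817 0.1056 z 0.2453 rpy [ 3.141 -0.     0.14 ] Fx 0.41 f [ 0.45 -0.31  0.33] gap 0.0001
```

Request:
{"method": "play_rows", "body": {"commands": [[[0,0.003,0.025],0],[[0,0.0025,0.03],0],[[0,0,0.03],0],[[0,0,0.03],0],[[0,0,0.03],0],[[0,0,0.03],0],[[0,0,0.02],0],[[0,0,0.01],0],[[0.01,0,0],0],[[0.008,0,0],0],[[0.005,0,0],0],[[0.005,0,0],0],[[0.005,0,0],0],[[0.005,0,0],0],[[0.005,0,0],0]]}}

```text
t: 2.98
tool_pos: [0.4637, 0.0314, 0.0405]
orientation: [3.142, 0.0, 0.14]
contact_force: [-2.0, -0.3, 0.8]
finger_gap: 0.0
finger_force: 0.9
```

```bash
python3 s.py; python3 - <<'E'
from h import *
im=bot.capture("side");x=im[150:330,150:330];cv2.imwrite("pics/side1.png",cv2.cvtColor(cv2.resize(x,None,fx=3.2,fy=3.2,interpolation=cv2.INTER_CUBIC),cv2.COLOR_RGB2BGR))
E
```

```text
t 2.98 board xy -0.2391 0.0983 z 0.0405 rpy [3.142 0.    0.14 ] Fx -1.99 f [-1.96 -0.35  0.8 ] gap 0.0
```

View pics/side1.png

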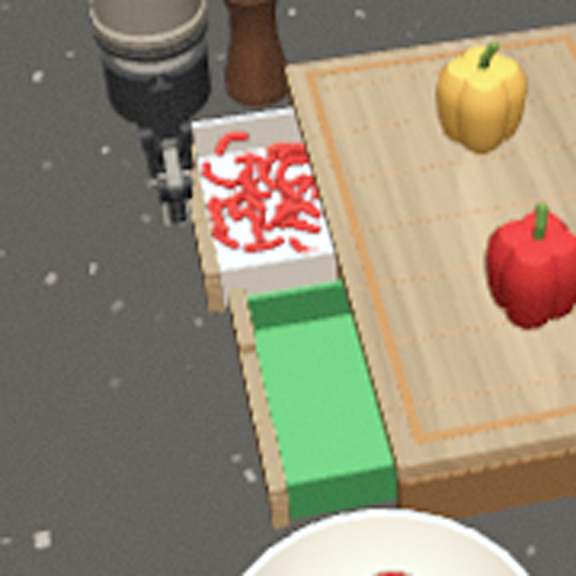

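The fingertips (175,190 in the crop) are against the full tray's panel and the force is 2 N. I'll keep pushing slowly, with about 94 mm to go.

Request:
{"method": "play_rows", "body": {"commands": [[[0.005,0,0],0],[[0.005,0,0],0],[[0.005,0,0],0],[[0.005,0,0],0],[[0.005,0,0],0],[[0.005,0,0],0],[[0.005,0,0],0],[[0.005,0,0],0],[[0.005,0,0],0],[[0.005,0,0],0],[[0.005,0,0],0],[[0.005,0,0],0],[[0.005,0,0],0],[[0.005,0,0],0],[[0.004,0,0],0],[[0.003,0,0],0],[[0.002,0,0],0]]}}

```text
t: 4.45
tool_pos: [0.5423, 0.0424, 0.0402]
orientation: [3.141, -0.0, 0.14]
contact_force: [-1.5, 0.8, 1.2]
finger_gap: 0.0001
finger_force: 0.8
```

```bash
python3 s.py
```

```text
t 4.45 board xy -0.1597 0.0982 z 0.0402 rpy [ 3.141 -0.     0.14 ] Fx -1.38 f [-1.5   0.77  1.16] gap 0.0001
```

Request:
{"method": "play_rows", "body": {"commands": [[[0.002,0,0],0],[[0.002,0,0],0],[[0.002,0,0],0],[[0.002,0,0],0],[[0.001,0,0],0],[[0.001,0,0],0],[[0.001,0,0],0]]}}

```text
t: 5.03
tool_pos: [0.5527, 0.0439, 0.0402]
orientation: [3.141, 0.0, 0.14]
contact_force: [-1.3, -0.5, 1.0]
finger_gap: 0.0003
finger_force: 0.8
```

Request:
{"method": "play_rows", "body": {"commands": [[[0.0005,0,0],0],[[0.0005,0,0],0]]}}

```text
t: 5.2
tool_pos: [0.5537, 0.044, 0.0402]
orientation: [3.141, 0.0, 0.14]
contact_force: [-1.3, 0.0, -0.7]
finger_gap: 0.0002
finger_force: 0.8
```

Request:
{"method": "play_rows", "body": {"commands": [[[0.0005,0,0],0],[[0.0005,0,0],0]]}}

```text
t: 5.37
tool_pos: [0.5547, 0.0441, 0.0403]
orientation: [3.142, 0.0, 0.14]
contact_force: [-1.6, 0.3, -0.3]
finger_gap: -0.0002
finger_force: 0.8
```

Request:
{"method": "play_rows", "body": {"commands": [[[0.0005,0,0],0],[[0.0005,0,0],0]]}}

```text
t: 5.53
tool_pos: [0.5556, 0.0443, 0.0403]
orientation: [3.141, 0.0, 0.14]
contact_force: [-3.6, -0.5, 0.9]
finger_gap: -0.0003
finger_force: 1.9
```

```bash
python3 s.py
```

```text
t 5.53 board xy -0.1462 0.0982 z 0.0403 rpy [3.141 0.    0.14 ] Fx -3.67 f [-3.64 -0.49  0.92] gap -0.0003
```

Request:
{"method": "play_rows", "body": {"commands": [[[0.0005,0,0],0],[[0,0,0],0]]}}

```text
t: 5.7
tool_pos: [0.5557, 0.0443, 0.0403]
orientation: [3.142, 0.001, 0.14]
contact_force: [-4.8, -0.3, 1.9]
finger_gap: -0.0004
finger_force: 2.3
```

Request:
{"method": "play_rows", "body": {"commands": [[[0.0005,0,0],0],[[0.0005,0,0],0]]}}

```text
t: 5.87
tool_pos: [0.5557, 0.0443, 0.0402]
orientation: [-3.142, 0.003, 0.14]
contact_force: [-9.0, -2.6, 6.6]
finger_gap: -0.0001
finger_force: 4.7
```

```bash
python3 s.py; python3 m.py
```

```text
t 5.87 board xy -0.1461 0.0982 z 0.0402 rpy [-3.142e+00  3.000e-03  1.400e-01] Fx -9.26 f [-8.98 -2.64  6.61] gap -0.0001
corners [[199.60000610351562, 133.6999969482422], [350.79998779296875, 114.19999694824219], [365.0, 224.6999969482422], [213.89999389648438, 244.1999969482422]] [[0.8147, 0.1991], [0.8751, -0.2274], [0.5626, -0.2662], [0.5039, 0.1515]]
sides [0.3144, 0.4308, 0.315, 0.4218]
ctr [ 0.68907848 -0.0357387 ] yaw 0.14068287356484133
green x,y pct(z.011) [[-0.1741, -0.192], [-0.1386, -0.1042], [-0.1029, -0.0171]]
full 0.04 31 [-0.1827 -0.165  -0.1462]
full 0.06 198 [-0.2549 -0.1979 -0.1474]
full 0.08 196 [-0.2555 -0.2191 -0.1416]
full 0.1 190 [-0.2531 -0.2181 -0.1414]
full 0.12 182 [-0.2506 -0.2165 -0.1416]
full 0.14 178 [-0.2482 -0.2154 -0.1641]
empty -0.16 31 [-0.1901 -0.1843 -0.1786]
empty -0.14 32 [-0.1919 -0.1853 -0.1793]
empty -0.12 32 [-0.1908 -0.1845 -0.179 ]
empty -0.1 29 [-0.1899 -0.1846 -0.1794]
empty -0.08 32 [-0.1915 -0.1846 -0.1791]
empty -0.06 30 [-0.1903 -0.1845 -0.179 ]
panel y [(0.0532, 0.2404), (-0.196, -0.009)]
```

The tray is at its stop: 9 N with no further motion. The board's far corners have not moved. Next I'll retract, lift and cross over to the gap behind the green tray's panel.

Request:
{"method": "play_rows", "body": {"commands": [[[-0.003,0,0],0],[[-0.007,0,0],0],[[-0.012,0,0],0],[[-0.01,0,-0.01],0],[[0,0,-0.025],0],[[0,0,-0.03],0],[[0,0,-0.03],0],[[0,0.015,-0.025],0],[[0,0.028,0],0],[[0,0.03,0],0],[[0,0.03,0],0],[[0.003,0.03,0],0],[[0.003,0.03,0],0],[[0.001,0.026,0],0],[[0,0.01,0],0],[[0,0,0],0]]}}

```text
t: 7.25
tool_pos: [0.5604, -0.1582, 0.1602]
orientation: [3.141, -0.001, 0.137]
contact_force: [-0.8, 0.7, 0.1]
finger_gap: 0.0001
finger_force: 0.0
```

```bash
sed -i '/savez/d' m.py; python3 - <<'E'
from h import *
a=.1406862785
np.savez("b.npz",ctr=np.array([.71416635,-.03243373]),xh=np.array([np.cos(a),np.sin(a)]),yh=np.array([-np.sin(a),np.cos(a)]))
im=bot.capture("top");cv2.imwrite("pics/top2.png",cv2.cvtColor(cv2.resize(im[95:285,165:375],None,fx=3.1,fy=3.1,interpolation=cv2.INTER_CUBIC),cv2.COLOR_RGB2BGR))
im=bot.capture("side");cv2.imwrite("pics/side2.png",cv2.cvtColor(cv2.resize(im[150:330,150:330],None,fx=3.2,fy=3.2,interpolation=cv2.INTER_CUBIC),cv2.COLOR_RGB2BGR))
E
python3 s.py
```

```text
t 7.35 board xy -0.17 -0.1001 z 0.1601 rpy [-3.141  0.     0.139] Fx 0.35 f [ 0.26  0.66 -0.04] gap -0.0006
```

View pics/side2.png

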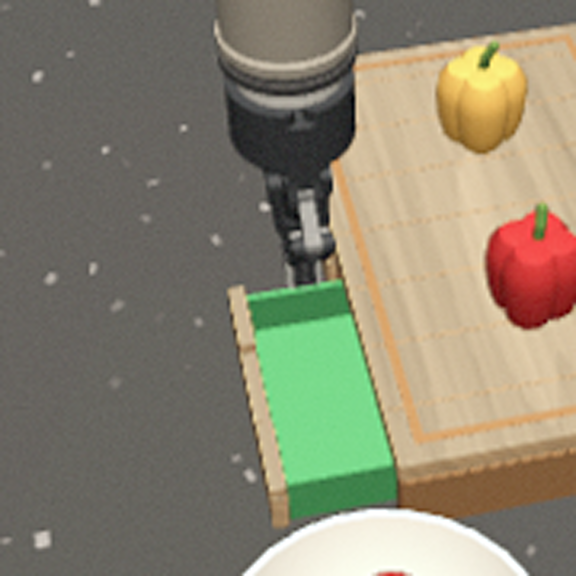

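The full tray is home and the gripper is above the middle of the green tray's gap (tips near 305,280 in the crop). I'll descend and approach the panel's inner face.

Request:
{"method": "play_rows", "body": {"commands": [[[0,0,0.02],0],[[0,0,0.025],0],[[0,0,0.025],0],[[0,0,0.02],0],[[0,0,0.015],0],[[0,0,0.01],0],[[0,0,0.005],0],[[-0.004,0,0],0],[[-0.004,0,0],0],[[-0.003,0,0],0],[[-0.003,0,0],0],[[-0.003,0,0],0],[[-0.003,0,0],0],[[-0.003,0,0],0],[[-0.003,0,0],0]]}}

```text
t: 8.6
tool_pos: [0.5347, -0.1599, 0.0408]
orientation: [3.141, -0.002, 0.14]
contact_force: [2.1, 0.5, 1.9]
finger_gap: 0.0001
finger_force: 0.8
```

```bash
python3 s.py
```

```text
t 8.6 board xy -0.1955 -0.101 z 0.0408 rpy [ 3.141e+00 -2.000e-03  1.400e-01] Fx 2.13 f [2.07 0.53 1.89] gap 0.0001
```

Contact at 2 N. About 45 mm to go; push 38 mm, then creep.

Request:
{"method": "play_rows", "body": {"commands": [[[-0.004,0,0],0],[[-0.004,0,0],0],[[-0.004,0,0],0],[[-0.004,0,0],0],[[-0.004,0,0],0],[[-0.004,0,0],0],[[-0.004,0,0],0],[[-0.003,0,0],0],[[-0.003,0,0],0],[[-0.002,0,0],0],[[-0.001,0,0],0],[[-0.001,0,0],0]]}}

```text
t: 9.6
tool_pos: [0.4966, -0.1649, 0.0402]
orientation: [-3.142, 0.0, 0.14]
contact_force: [1.7, -0.5, 0.5]
finger_gap: -0.0
finger_force: 0.8
```

Request:
{"method": "play_rows", "body": {"commands": [[[-0.001,0,0],0],[[-0.001,0,0],0]]}}

```text
t: 9.77
tool_pos: [0.4948, -0.1652, 0.0402]
orientation: [3.142, 0.0, 0.14]
contact_force: [1.5, -1.0, -0.1]
finger_gap: -0.0
finger_force: 0.8
```

```bash
python3 s.py
```

```text
t 9.77 board xy -0.2358 -0.1007 z 0.0402 rpy [3.142 0.    0.14 ] Fx 1.33 f [ 1.48 -0.98 -0.09] gap -0.0
```

Request:
{"method": "play_rows", "body": {"commands": [[[-0.001,0,0],0],[[-0.001,0,0],0],[[-0.001,0,0],0]]}}

```text
t: 10.02
tool_pos: [0.4917, -0.1656, 0.0402]
orientation: [3.142, 0.0, 0.14]
contact_force: [1.3, -0.4, -0.3]
finger_gap: 0.0005
finger_force: 0.8
```

Request:
{"method": "play_rows", "body": {"commands": [[[-0.0005,0,0],0],[[-0.0005,0,0],0]]}}

```text
t: 10.18
tool_pos: [0.4907, -0.1657, 0.0402]
orientation: [-3.142, 0.0, 0.14]
contact_force: [1.0, -0.6, -0.3]
finger_gap: 0.0001
finger_force: 0.8
```

Request:
{"method": "play_rows", "body": {"commands": [[[-0.0005,0,0],0],[[-0.0005,0,0],0]]}}

```text
t: 10.35
tool_pos: [0.4898, -0.1659, 0.0403]
orientation: [3.142, 0.0, 0.14]
contact_force: [1.8, -0.7, -0.4]
finger_gap: 0.0
finger_force: 0.8
```

Now at about -0.2408 in the board frame, with the stop expected near -0.241 to -0.243.

Request:
{"method": "play_rows", "body": {"commands": [[[-0.0005,0,0],0],[[-0.0005,0,0],0]]}}

```text
t: 10.52
tool_pos: [0.4888, -0.166, 0.0403]
orientation: [3.142, 0.0, 0.14]
contact_force: [1.4, -0.1, -1.2]
finger_gap: 0.0002
finger_force: 0.8
```

Request:
{"method": "play_rows", "body": {"commands": [[[-0.0005,0,0],0],[[-0.0005,0,0],0]]}}

```text
t: 10.68
tool_pos: [0.4884, -0.1661, 0.0403]
orientation: [3.141, -0.001, 0.139]
contact_force: [6.0, 1.4, -4.0]
finger_gap: 0.0
finger_force: 3.1
```

Request:
{"method": "play_rows", "body": {"commands": [[[-0.0005,0,0],0],[[-0.0005,0,0],0]]}}

```text
t: 10.85
tool_pos: [0.4884, -0.1662, 0.0404]
orientation: [3.141, -0.003, 0.139]
contact_force: [9.9, 3.4, -6.5]
finger_gap: -0.0002
finger_force: 5.1
```

At the stop: 10 N and no motion. I'll back off into the gap, lift straight up and move clear towards the robot's right.

Request:
{"method": "play_rows", "body": {"commands": [[[0.004,0,0],0],[[0.01,0,0],0],[[0.01,0,0],0],[[0.004,0,0],0],[[0,0,-0.02],0],[[0,0,-0.035],0],[[0,0,-0.035],0],[[0,0,-0.035],0],[[0,0,-0.035],0],[[0,0,-0.03],0],[[-0.02,0.02,0],0],[[-0.02,0.03,0],0],[[-0.02,0.03,0],0],[[-0.02,0.03,0],0],[[-0.02,0.03,0],0],[[-0.02,0.03,0],0],[[-0.02,0.03,0],0],[[-0.01,0.02,0],0],[[0,0,0],0],[[0,0,0],0]]}}

```text
t: 12.52
tool_pos: [0.3956, -0.4016, 0.2297]
orientation: [-3.14, 0.001, 0.137]
contact_force: [-0.1, 0.0, 0.0]
finger_gap: 0.0001
finger_force: 0.0
```

```bash
python3 s.py; python3 m.py
python3 - <<'E'
from h import *
im=bot.capture("side");cv2.imwrite("pics/side3.png",cv2.cvtColor(im,cv2.COLOR_RGB2BGR))
E
```

```text
t 12.52 board xy -0.3672 -0.3209 z 0.2297 rpy [-3.14e+00  1.00e-03  1.37e-01] Fx -0.08 f [-0.08  0.01  0.03] gap 0.0001
corners [[199.39999389648438, 133.8000030517578], [350.70001220703125, 113.9000015258789], [363.29998779296875, 209.6999969482422], [212.0, 229.60000610351562]] [[0.8145, 0.1996], [0.8759, -0.2273], [0.6043, -0.2615], [0.5445, 0.1576]]
sides [0.2732, 0.4313, 0.2737, 0.4234]
ctr [ 0.70977098 -0.03288344] yaw 0.1428063596987292
green x,y pct(z.011) [[-0.2474, -0.1913], [-0.1862, -0.1036], [-0.1246, -0.0164]]
full 0.04 0 
full 0.06 0 
full 0.08 0 
full 0.1 0 
full 0.12 0 
full 0.14 0 
empty -0.16 31 [-0.2626 -0.257  -0.2513]
empty -0.14 32 [-0.2631 -0.257  -0.2515]
empty -0.12 31 [-0.2625 -0.257  -0.2512]
empty -0.1 34 [-0.2639 -0.2577 -0.2514]
empty -0.08 32 [-0.263  -0.257  -0.2511]
empty -0.06 34 [-0.2634 -0.2572 -0.2509]
panel y [(-0.1946, -0.0069)]
```

View pics/crop1.png

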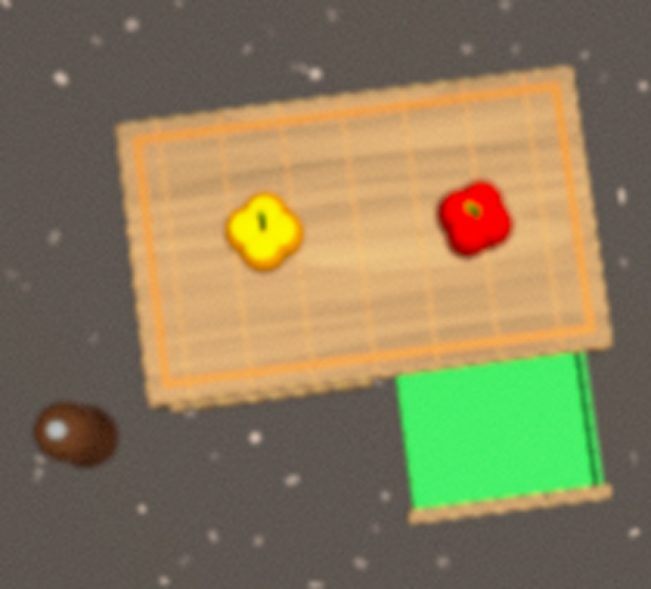

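View pics/side3.png

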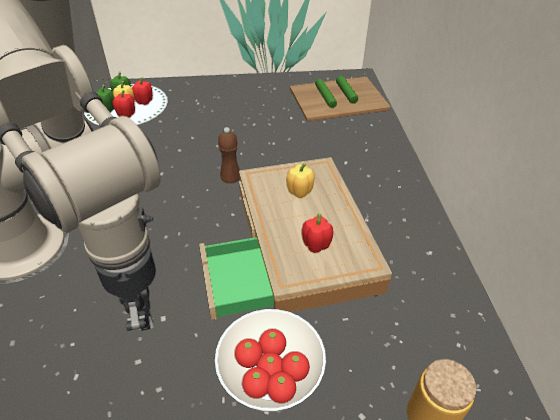

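The full tray's panel is flush along the slab edge (170-385, 400 in the crop) and the green tray is out to its stop (panel at 410-610, 505). Board, peppers, mill and bowl are where they were, and the arm is clear.

```bash
python3 -c "
from workcell import bot
print(bot.sign_off())"
```

```text
the job is handed in; nothing more can be done
None
```

The full tray is pushed home and the green tray is out to its stop, each confirmed by a contact force of about 10 N with no further motion; the board and everything around it are where they were, and the job was handed in at about 12.6 s.

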